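Gauge the depth of a blind bore

TASK

Measure the blind bore in the test block: take the depth gauge, stand its foot flat on top of the block with the rod over the bore, then push the red knob down gently until you feel the rod meet the bottom of the bore, pressing the gauge and block with less than 20 N throughout. Let go and leave the gauge standing on the block with its rod resting on the bottom, so that the depth can be read. Leave the other things on the bench where they are.

Things in the scene. Friction and masses are not known exactly. Their poses are not given: they have to be found in the camera images.
- test_block: Aluminium block fixed to the bench, 90 (x) x 70 (y) x 60 mm high, on a dark flange 126 x 76 x 10 mm with four bolt heads (15 mm high). Origin: centre of underside, at bench height. One blind vertical bore, 13 mm wide, chamfered, in the middle of its top. Its depth differs each time, 14 to 46 mm, and nothing reports it; its floor is flat, hard and does not give.
- bore_mouth (a point): The centre of the bore's mouth, level with the top face of the block (60 mm above the bench); z up.
- depth_gauge: Loose gauge, 0.27 kg, upright. Steel foot 100 (x) x 36 (y) x 12 mm; dark guide column 26 mm wide up to 48 mm above the underside; the screw head on it does nothing. An 8 mm steel rod slides through both, a red knob on top (24 mm wide, 110 to 134 mm above the underside while the rod is up). Gripped by the knob, the whole gauge lifts. Origin: centre of the foot's underside, on the rod's axis; z up.
- depth_rod (a joint): The gauge's reading in m: how far the rod's tip stands out below the foot's underside. 0 = fully up, tip flush with the underside and at its upper stop (the start); grows as the rod is pushed down, up to 0.050. It slides with about 2.5 N of friction and stays where it is left; the foot stays put on its support.
- rod_tip (a point): The centre of the rod's lower end, on the gauge's axis.
- knob_top (a point): Centre of the red knob's flat top, on the gauge's axis, 134 mm above the foot's underside while the rod is up. The knob is sprung on the rod: it sinks up to 4 mm (2 N preload, then 2.5 N per mm, 12 N fully sunk), then is rigid; it springs back when let go. It sinks under 1 mm while driving the sliding rod, further once the rod has bottomed.
- caliper: Bystander: steel caliper, 74 x 262 x 8 mm, lying flat. Origin: centre of its underside.
- weight_200: Bystander: brass-coloured knobbed weight, 28 mm across, 46 mm high. Origin: centre of its underside.
- switch_1: Bystander: black rocker switch, 34 x 31 x 25 mm. Origin: centre of its underside.
- battery_9v: Bystander: small block battery standing upright, 18 x 26 x 48 mm. Origin: centre of its underside.
- nippers: Bystander: red-handled side cutters, 51 x 144 x 11 mm, lying flat. Origin: centre of its underside.
- stopwatch: Bystander: black stopwatch, 62 x 61 x 17 mm. Origin: centre of its underside.
- withstand_tester: Big cream bench instrument, fixed and always in the same place, to the right of the work: 365 (x) x 425 (y) x 225 mm high; its front, with knobs standing out up to 30 mm, lies 176 mm before its origin. An obstacle: keep the arm clear of it on the way from its start. Origin: centre of its underside, at bench height.
Things that resemble listed ones, but are neither listed nor needed, are in the scene too. What is shaped like the depth_gauge but orange is not meant.

How it is judged:
On the way, in this order (a step that is already met when the one before it is completed fails the run):
1. the gauge's foot stands flat on the block's top with the rod over the bore (z of depth_gauge in the frame of bore_mouth between -0.0015 and 0.0015 m and angle between depth_gauge's own z axis and vertical below 0.03 rad and horizontal distance between rod_tip and bore_mouth below 0.004 m), for 0.1 s.
2. the rod has been lowered onto the bottom of the bore, the foot still flat on the block (bore_floor, in the rule, is a point 6 mm below the middle of the bottom) (all of step 1 and distance between rod_tip and bore_floor below 0.0077 m), for 0.1 s.
At the end, for the whole second after the job is handed in: The gauge stands released and at rest on the block, its foot flat on the top face (height within 1.5 mm, tilt under 0.03 rad), rod axis within 4 mm of the bore's axis, the rod's tip within about 1.5 mm of the bore's bottom (all of step 2 and linear speed of depth_gauge below 0.01 m/s and contact force between the fingers and depth_gauge below 0.1 N); the robot touches nothing.
It fails at once if the gauge (foot or rod) is pressed on the block or its bore with more than 20 N (contact force between depth_gauge and test_block above 20 N).
It fails at once if another thing on the bench is moved by more than 30 mm (distance of any of caliper, weight_200, switch_1, battery_9v, nippers, stopwatch from where it was at the start of the episode above 0.03 m).
It also fails if it takes over 54 s, if anything falls off the work surface, if the arm or the gripper's body presses on something with over 40 N, if the wrist force passes 120 N, or if a joint passes its speed limit or range.

ROBOT

A 6-joint arm with a two-finger parallel gripper is mounted at the origin on a cart in front of the work surface, level with it; the furniture and walls round the work are solid. World frame = base frame: x ahead of the robot, y to its left, z up, the work surface at z = 0. Lengths are in m, angles in rad, forces in N, time in s.
With the tool pointing down it reaches from about 0.4 to 0.925 m from the base axis. Payload 12.5 kg.
Tool frame: the origin (TCP) lies at the very end of the fingers, on their centre line; the grasp point (between the pads) lies env.grip_depth behind it (env.grip_depth is the distance from the TCP to the grasp point, in m); z points along the fingers, y is the direction in which the jaws open and shut (so a half turn about z gives the same grasp; the last joint's range is limited). The gripper opens to 95 mm and grips with 3 to 60 N. Pads are 20 mm wide; open, the fingers measure 119 mm over their backs; the gripper's body (75 mm by 180 mm) begins 59 mm behind the grasp point.
Start: joints at [1.068, 0.491, 1.559, -0, 1.092, -0.106], TCP at [0.242, 0.576, 0.215] pointing down, gripper open.
Joint ranges: [-3.1, 3.1], [-0.84, 2.19], [0.05, 2.79], [-1.13, 4.28], [0.06, 2.93], [-2.69, 2.69]. Speed limits (rad/s): [2.22, 2.22, 2.79, 3.14, 3.14, 3.14].

INTERFACE

Orientations are given as [roll, pitch, yaw] about the fixed x, y, z axes, in that order (R = Rz(yaw) Ry(pitch) Rx(roll)).
In Python, from bench import env, optics gives the robot as it stands. The module is installed in compiled form; this text tells all that it offers.
- The arm moves only by the tool jog_arm, never from a script. Its argument "commands" is a list of rows, each an object with "linear": the shift along the tool's x, y, z in units of 10 cm (1.0 is 10 cm), a list of three; "rot": the turn, a rotation vector about the tool's x, y, z in units of 2 pi rad (1.0 is 2 pi rad), a list of three; "grip": the opening, from 0 (shut) to 1 (fully open). A call has 1 to 8 rows; each row is the pose to reach, as a shift and turn from the pose commanded when the call began, along the tool's axes at that moment, turning the shorter way round; what a row does not reach only later rows make up. A row lasts 1/10 s, in which the tool goes at most 50 mm and 8.59 degrees, less where a joint would pass 70% of its speed; a pose out of reach is approached as far as the arm can. A call with a number of a shift or a turn outside -1 to 1 is refused whole. A call with a gripper value outside its range is refused whole. The fingers move at their own pace and stop on an object; the grip force is fixed at half the most. Time passes only in rows, so rows that repeat a pose let the fingers close. It gives the time, the measured TCP pose, the force and the opening at its end, in the units of the state.
- env.sense(): the state, without advancing time (a new reading comes with each control period).
- optics.grab_frame(name): name is "scene" or "side" or "wrist"; returns the picture (384x512x3 uint8, red, green, blue); there is no depth.
- optics.camera_model(name): a dict with "fovy" (degrees; the focal length in pixels is half the picture's height over the tangent of half this angle, whatever the lens; pixels are square), "cx", "cy" (the principal point, pixels), "rvec" (rotation vector, rad) and "tvec" (3), from world to camera coordinates, as OpenCV has them; the wrist camera has in their place "hand_eye" (4x4, takes a point from camera to tool coordinates, whose origin is the TCP and whose axes are the flange's). Camera axes: x right, y down, z forward; pixel columns grow to the right and rows downward; lengths in m; the calibration is good to about 2 mm. A picture is of the moment at which its call begins: read the wrist's pose just before it. camera_model takes no time and is no camera call.
- env.finish_job(): hands the job in, once; it reports no verdict.
The state is a dict: "time_s": time; "joint_pos": joint angles; "joint_velocities": joint speeds; "effort": joint torques, N m; "ee_pos": TCP position; "eef_rot": TCP orientation; "ft_force": force on the tool from outside, world axes, zero at the start; "wrist_torque": the same for the moment, N m; "opening": opening from 0.0 (shut) to 1.0 (fully open).
Only numpy, scipy, OpenCV 4.12 (cv2) and the standard library are available. Lean on these libraries where they do the work, as an engineer would, in place of code of your own. Each camera call takes 0.05 s, during which the arm holds its last target.

## Working session

There is one attempt and no reset: what is moved stays moved. The work goes in short steps, Python scripts to look and compute and a tool call to move; the robot and the scene stay as the last step left them, time stands still between calls to the robot, and variables do not carry over. Pictures are saved under pics/ and viewed, and the job is handed in when it is done.

Besides the shell and the picture viewer there is one more tool, called after "Emit:" as name(argument=value, ...), one argument or row to a line, values as JSON. jog_arm: Moves the arm, as the interface text tells. Its arguments: {"type":"object","properties":{"commands":{"type":"array","items":{"type":"object","properties":{"linear":{"type":"array","items":{"type":"number"}},"rot":{"type":"array","items":{"type":"number"}},"grip":{"type":"number"}}}}},"required":["commands"]}

```bash
mkdir -p pics; python3 - <<'E'
from bench import env, optics
import cv2
print(env.sense(), env.grip_depth)
for n in("scene","side","wrist"):
    cv2.imwrite(f"pics/{n}0.png",cv2.cvtColor(optics.grab_frame(n),cv2.COLOR_RGB2BGR)); print(n,optics.camera_model(n))
E
```

```text
{'time_s': 0.0, 'joint_pos': array([ 1.06842016e+00,  4.91558947e-01,  1.55947011e+00, -1.90011597e-06,
        1.09166865e+00, -1.05642842e-01]), 'joint_velocities': array([ 0.00020971, -0.00127976, -0.00033373, -0.00054297, -0.00032203,
        0.00130626]), 'effort': array([-1.84202079e-03, -6.12638640e+01, -2.58174402e+01,  6.91131852e-02,
        4.82788263e-02, -1.16232823e-04]), 'ee_pos': array([0.24138976, 0.57623665, 0.21405501]), 'eef_rot': array([-3.14049359e+00, -1.14847533e-04,  2.74486014e+00]), 'ft_force': array([0.22709819, 0.40827124, 0.82015599]), 'wrist_torque': array([-0.01299579, -0.02121525, -0.08296469]), 'opening': 1.0010187107444557} 0.0188
scene {'fovy': 44.871205432491905, 'cx': 252.996933599976, 'cy': 187.6376571928161, 'rvec': array([ 2.3232593 , -0.66335608,  0.27372264]), 'tvec': array([-0.52749671,  0.29032516,  1.09455118])}
side {'fovy': 55.68297163974928, 'cx': 254.00291256913408, 'cy': 192.47586816727087, 'rvec': array([ 0.93353167,  2.71244267, -0.77254685]), 'tvec': array([ 0.48334982, -0.24454357,  1.30162362])}
wrist {'fovy': 59.00759054074302, 'cx': 254.6921613570926, 'cy': 189.59612209993028, 'hand_eye': array([[ 7.01876162e-04, -9.69389197e-01, -2.45528189e-01,
         6.99181239e-02],
       [ 9.99999242e-01,  4.31907279e-04,  1.15338846e-03,
         6.81303769e-04],
       [-1.01203690e-03, -2.45528812e-01,  9.69388765e-01,
        -1.69276058e-01],
       [ 0.00000000e+00,  0.00000000e+00,  0.00000000e+00,
         1.00000000e+00]])}
```

View pics/scene0.png

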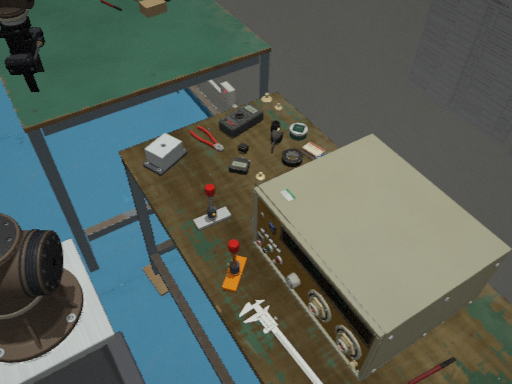

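View pics/side0.png

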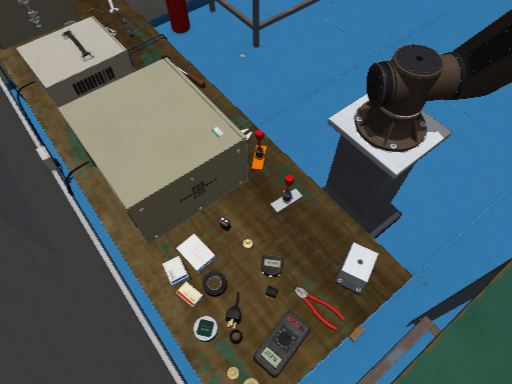

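View pics/wrist0.png

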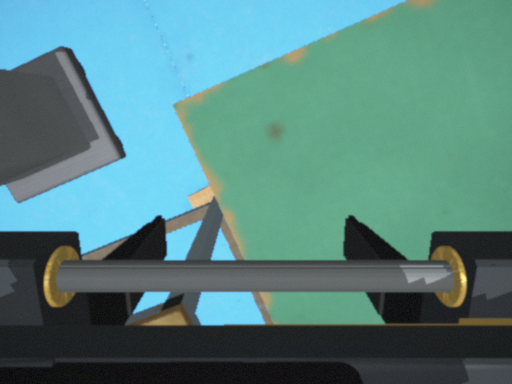

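Scene: two gauge-shaped things. One has a steel foot, knob about (210,189). The other has an orange foot, knob about (233,245), and isn't meant. The block is at (165,152). In the side view the steel gauge is at (288,190), the orange one at (259,145) and the block at (358,265). I'll confirm in enlarged crops.

```bash
python3 - <<'E'
import cv2, numpy as np
s=cv2.imread("pics/scene0.png"); d=cv2.imread("pics/side0.png")
def crop(im,x,y,w,h,k): return cv2.resize(im[y:y+h,x:x+w],None,fx=k,fy=k,interpolation=cv2.INTER_CUBIC)
cv2.imwrite("pics/c1.png",crop(s,135,125,110,100,6)) 
cv2.imwrite("pics/c2.png",crop(d,260,165,130,135,4.4))
E
```

```text
(no output)
```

View pics/c1.png

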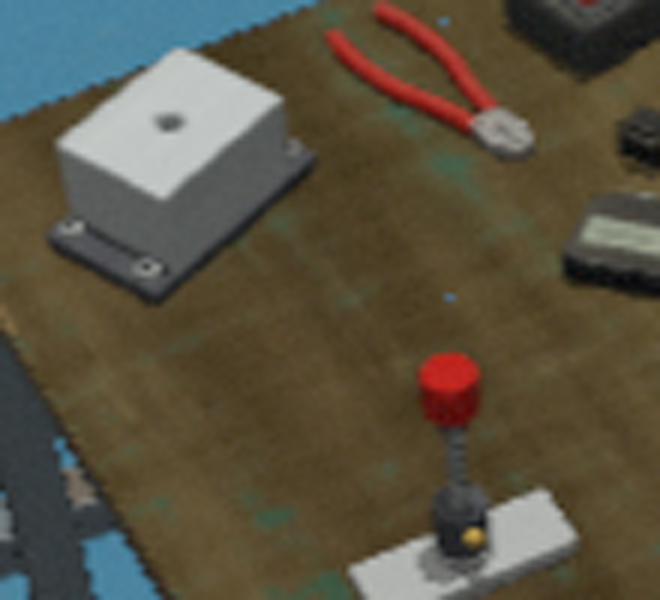

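View pics/c2.png

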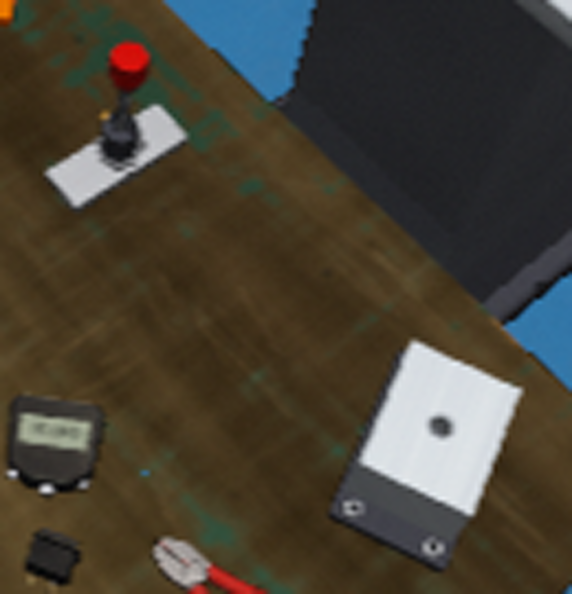

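Crops: the grey steel-foot gauge with the red knob is the one meant, with its knob top at crop1 (449,366) and crop2 (131,53). The bore is at crop1 (170,122) and crop2 (441,427).

```bash
cat > h.py <<'E'
import numpy as np, cv2
from scipy.spatial.transform import Rotation as R
from bench import env, optics
def cam(n,st=None):
    m=optics.camera_model(n); f=192/np.tan(np.radians(m['fovy']/2))
    if 'rvec' in m:
        Rw=R.from_rotvec(m['rvec']).as_matrix(); t=np.array(m['tvec'])
    else:
        T=np.eye(4); T[:3,:3]=R.from_euler('xyz',st['eef_rot']).as_matrix(); T[:3,3]=st['ee_pos']
        W=np.linalg.inv(T@m['hand_eye']); Rw=W[:3,:3]; t=W[:3,3]
    K=np.array([[f,0,m['cx']],[0,f,m['cy']],[0,0,1]])
    return K,Rw,t
def onplane(c,px,z):
    K,Rw,t=c; d=Rw.T@np.linalg.inv(K)@np.array([*px,1.]); o=-Rw.T@t
    return o+d*(z-o[2])/d[2]
def proj(c,P):
    K,Rw,t=c; q=K@(Rw@np.array(P,float)+t); return q[:2]/q[2]
E
python3 - <<'E'
from h import *
cs,cd=cam("scene"),cam("side")
u=lambda p,k,o:((np.array(p)+.5)/k-.5+np.array(o))
S=lambda p:u(p,6,(135,125)); D=lambda p:u(p,4.4,(260,165))
print("knob",onplane(cs,S((449,366)),.134),onplane(cd,D((131,53)),.134))
print("bore",onplane(cs,S((170,122)),.06),onplane(cd,D((441,427)),.06))
f=np.array([onplane(cd,D(p),.012) for p in((45,173),(160,104),(188,135),(78,207))]);print("foot",f,f.mean(0)); v=(f[1]-f[0]+f[2]-f[3]);print(np.degrees(np.arctan2(v[1],v[0])))
f=np.array([onplane(cs,S(p),.012) for p in((350,572),(545,490),(578,540))]);print(f,(f[0]+f[2])/2); v=f[1]-f[0];print(np.degrees(np.arctan2(v[1],v[0])))
for c,ps in((cs,[S(p) for p in ((58,147),(180,48),(285,100),(165,198))]),(cd,[D(p) for p in ((413,340),(522,388),(473,516),(362,464))])):
  b=np.array([onplane(c,p,.06) for p in ps]);print(b,b.mean(0)); 
  for i in range(4):
    v=b[(i+1)%4]-b[i]; print(np.linalg.norm(v),np.degrees(np.arctan2(v[1],v[0])))
E
```

```text
knob [0.50127024 0.01900951 0.134     ] [0.49605301 0.01443087 0.134     ]
bore [0.49096857 0.30209605 0.06      ] [0.49009784 0.30284785 0.06      ]
foot [[ 0.54819112 -0.00291203  0.012     ]
 [ 0.44721077  0.00375336  0.012     ]
 [ 0.44881184  0.0355578   0.012     ]
 [ 0.54736039  0.03211331  0.012     ]] [0.49789353 0.01712811 0.012     ]
177.09937522729334
[[ 0.44989787  0.03326902  0.012     ]
 [ 0.54977508  0.02927558  0.012     ]
 [ 0.54770225 -0.00483642  0.012     ]] [0.49880006 0.0142163  0.012     ]
-2.289666052079377
[[0.43576778 0.31416528 0.06      ]
 [0.51918696 0.35129667 0.06      ]
 [0.54752979 0.28694965 0.06      ]
 [0.46570245 0.25287781 0.06      ]] [0.49204674 0.30132235 0.06      ]
0.0913099132649589 23.994708066119436
0.07031254676435546 -66.22802826177708
0.08863748368672177 -157.39379373302455
0.06820731759213886 116.03229458923512
[[0.46192786 0.25239249 0.06      ]
 [0.43257553 0.31589508 0.06      ]
 [0.51566413 0.35262705 0.06      ]
 [0.54431243 0.2899888  0.06      ]] [0.48861999 0.30272585 0.06      ]
0.06995812299093838 114.8074429852518
0.09084576422400628 23.84935243771141
0.06887869465270446 -65.42247791657967
0.09055772676082656 -155.47034719267205
```

```bash
python3 - <<'E'
from h import *
cs,cd=cam("scene"),cam("side")
print("tester corners",[onplane(cs,p,.225).round(3) for p in((258,188),(372,136),(360,362))],[onplane(cd,p,.225).round(3) for p in((245,140),(135,212))])
print("orange knob",onplane(cs,(233,243),.134),onplane(cd,(259,133),.134))
s=env.sense(); T=R.from_euler('xyz',s['eef_rot']).as_matrix(); print(T)
tgt=np.array([.498,.016,.215]); print("tool shift",T.T@(tgt-s['ee_pos']))
E
```

```text
tester corners [array([ 0.556, -0.123,  0.225]), array([ 0.902, -0.123,  0.225]), array([ 0.488, -0.553,  0.225])] [array([ 0.558, -0.107,  0.225]), array([ 0.897, -0.093,  0.225])]
orange knob [ 0.46138153 -0.16787335  0.134     ] [ 0.46374084 -0.16466808  0.134     ]
[[-9.22309293e-01  3.86452330e-01 -4.04723483e-04]
 [ 3.86452533e-01  9.22308996e-01 -7.45029992e-04]
 [ 8.53615331e-05 -8.43554500e-04 -9.99999641e-01]]
tool shift [-0.45316241 -0.41759664 -0.00047796]
```

Emit:
jog_arm(
  commands=[
    {"linear": [-0.3,-0.28,0],"rot": [0,0,0],"grip": 1},
    {"linear": [-0.6,-0.56,0],"rot": [0,0,0],"grip": 1},
    {"linear": [-0.9,-0.84,0],"rot": [0,0,0],"grip": 1},
  ],
)

```text
time_s: 0.45
ee_pos: [0.2922, 0.4629, 0.2143]
eef_rot: [-3.141, -0.0, 2.746]
ft_force: [0.4, 0.4, -0.2]
opening: 0.999
```

Emit:
jog_arm(
  commands=[
    {"linear": [-0.3,-0.28,0],"rot": [0,0,0],"grip": 1},
    {"linear": [-0.6,-0.56,0],"rot": [0,0,0],"grip": 1},
    {"linear": [-0.9,-0.84,0],"rot": [0,0,0],"grip": 1},
  ],
)

```text
time_s: 0.75
ee_pos: [0.3429, 0.3504, 0.2146]
eef_rot: [3.142, -0.0, 2.745]
ft_force: [0.6, -0.5, 0.2]
opening: 0.997
```

Emit:
jog_arm(
  commands=[
    {"linear": [-0.3,-0.28,0],"rot": [0,0,0],"grip": 1},
    {"linear": [-0.6,-0.56,0],"rot": [0,0,0],"grip": 1},
    {"linear": [-0.9,-0.84,0],"rot": [0,0,0],"grip": 1},
  ],
)

```text
time_s: 1.05
ee_pos: [0.3935, 0.2382, 0.2147]
eef_rot: [3.141, 0.0, 2.745]
ft_force: [0.9, -0.4, -0.4]
opening: 1.005
```

Emit:
jog_arm(
  commands=[
    {"linear": [-0.3,-0.28,0],"rot": [0,0,0],"grip": 1},
    {"linear": [-0.6,-0.56,0],"rot": [0,0,0],"grip": 1},
    {"linear": [-0.9,-0.84,0],"rot": [0,0,0],"grip": 1},
    {"linear": [-0.9,-0.84,0],"rot": [0,0,0],"grip": 1},
    {"linear": [-0.9,-0.84,0],"rot": [0,0,0],"grip": 1},
  ],
)

```text
time_s: 1.55
ee_pos: [0.4437, 0.1268, 0.2145]
eef_rot: [-3.142, -0.0, 2.743]
ft_force: [0.1, 1.1, 0.3]
opening: 1.001
```

Emit:
jog_arm(
  commands=[
    {"linear": [-0.3,-0.28,0],"rot": [0,0,0],"grip": 1},
    {"linear": [-0.6,-0.56,0],"rot": [0,0,0],"grip": 1},
    {"linear": [-0.93,-0.81,0],"rot": [0,0,0],"grip": 1},
    {"linear": [-0.93,-0.81,0],"rot": [0,0,0],"grip": 1},
    {"linear": [-0.93,-0.81,0],"rot": [0,0,0],"grip": 1},
  ],
)

```text
time_s: 2.05
ee_pos: [0.4979, 0.0175, 0.2143]
eef_rot: [3.142, -0.001, 2.745]
ft_force: [0.0, 1.0, -0.8]
opening: 1.0
```

```bash
python3 - <<'E'
from h import *
import json
s=env.sense(); im=optics.grab_frame("wrist")
json.dump({k:list(s[k]) for k in('ee_pos','eef_rot')},open("w1.json","w"))
cv2.imwrite("pics/w1.png",cv2.cvtColor(im,cv2.COLOR_RGB2BGR)); print(s['ee_pos'],s['eef_rot'])
c=cam("wrist",s); print(proj(c,(.498,.016,.134)),proj(c,s['ee_pos']))
E
```

```text
[0.49790769 0.01745659 0.21432116] [ 3.14152417e+00 -8.85025873e-04  2.74457479e+00]
[251.6866859  199.00540923] [253.00379585 238.66858149]
```

View pics/w1.png

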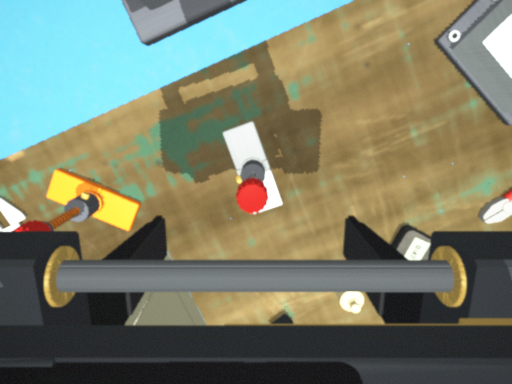

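Wrist view: the red knob is between the open fingers at about (252,196), close to the predicted (251.7,199). The orange gauge is well to the left at about (90,205).

```bash
python3 - <<'E'
from h import *
im=cv2.imread("pics/w1.png")[110:220,200:310]
cv2.imwrite("pics/w1c.png",cv2.resize(im,None,fx=5,fy=5,interpolation=cv2.INTER_CUBIC))
E
```

```text
(no output)
```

View pics/w1c.png

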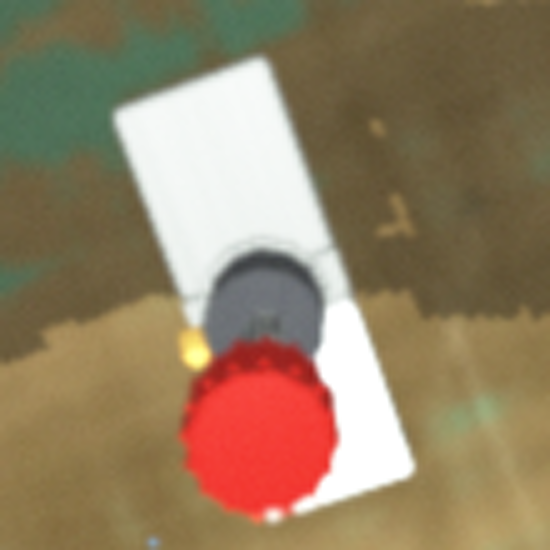

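```bash
python3 - <<'E'
from h import *
import json
s=json.load(open("w1.json")); c=cam("wrist",s)
u=lambda p:((np.array(p)+.5)/5-.5+np.array((200,110)))
k=onplane(c,u((260,443)),.134); f=np.array([onplane(c,u(p),.012) for p in((115,112),(265,57),(413,470))])
print(k,(f[0]+f[2])/2); v=f[2]-f[1]; print(np.degrees(np.arctan2(v[1],v[0])),np.linalg.norm(v))
T=R.from_euler('xyz',s['eef_rot']).as_matrix(); print(T.T@(np.array([k[0],k[1],.104])-s['ee_pos']))
E
```

```text
[0.49738561 0.01618683 0.134     ] [0.4977762  0.01690714 0.012     ]
-2.722435697472158 0.09846874940685854
[-1.07144189e-04 -1.38041880e-03  1.10321011e-01]
```

Emit:
jog_arm(
  commands=[
    {"linear": [0,-0.013,0.3],"rot": [0,0,0],"grip": 1},
    {"linear": [0,-0.013,0.6],"rot": [0,0,0],"grip": 1},
    {"linear": [0,-0.013,0.8],"rot": [0,0,0],"grip": 1},
    {"linear": [0,-0.013,1.0],"rot": [0,0,0],"grip": 1},
  ],
)

```text
time_s: 2.5
ee_pos: [0.4969, 0.0174, 0.1139]
eef_rot: [3.142, -0.001, 2.747]
ft_force: [0.5, 0.8, -0.4]
opening: 0.998
```

Emit:
jog_arm(
  commands=[
    {"linear": [0,0,0.1],"rot": [0,0,0],"grip": 1},
    {"linear": [0,0,0.1],"rot": [0,0,0],"grip": 0.5},
    {"linear": [0,0,0.1],"rot": [0,0,0],"grip": 0},
    {"linear": [0,0,0.1],"rot": [0,0,0],"grip": 0},
    {"linear": [0,0,0.1],"rot": [0,0,0],"grip": 0},
    {"linear": [0,0,0.1],"rot": [0,0,0],"grip": 0},
    {"linear": [0,0,0.1],"rot": [0,0,0],"grip": 0},
    {"linear": [0,0,0.1],"rot": [0,0,0],"grip": 0},
  ],
)

```text
time_s: 3.3
ee_pos: [0.4977, 0.0156, 0.1048]
eef_rot: [3.141, 0.0, 2.745]
ft_force: [-0.2, 0.2, 1.0]
opening: 0.467
```

Emit:
jog_arm(
  commands=[
    {"linear": [0,0,0],"rot": [0,0,0],"grip": 0},
    {"linear": [0,0,0],"rot": [0,0,0],"grip": 0},
    {"linear": [0,0,0],"rot": [0,0,0],"grip": 0},
    {"linear": [0,0,0],"rot": [0,0,0],"grip": 0},
    {"linear": [0,0,0],"rot": [0,0,0],"grip": 0},
  ],
)

```text
time_s: 3.8
ee_pos: [0.4976, 0.0156, 0.1046]
eef_rot: [3.142, -0.0, 2.745]
ft_force: [-0.3, -0.2, 0.1]
opening: 0.243
```

Emit:
jog_arm(
  commands=[
    {"linear": [0,0,0],"rot": [0,0,0],"grip": 0},
    {"linear": [0,0,0],"rot": [0,0,0],"grip": 0},
    {"linear": [0,0,-0.1],"rot": [0,0,0],"grip": 0},
    {"linear": [0,0,-0.3],"rot": [0,0,0],"grip": 0},
    {"linear": [0,0,-0.6],"rot": [0,0,0],"grip": 0},
    {"linear": [0,0,-1],"rot": [0,0,0],"grip": 0},
    {"linear": [0,0,-1],"rot": [0,0,0],"grip": 0},
    {"linear": [0,0,-1],"rot": [0,0,0],"grip": 0},
  ],
)

```text
time_s: 4.6
ee_pos: [0.4976, 0.0157, 0.2053]
eef_rot: [3.141, 0.002, 2.745]
ft_force: [0.0, 0.4, -3.1]
opening: 0.248
```

```bash
python3 - <<'E'
from h import *
s=env.sense(); im=optics.grab_frame("side")[130:240,230:350]
cv2.imwrite("pics/s2.png",cv2.cvtColor(cv2.resize(im,None,fx=5,fy=5,interpolation=cv2.INTER_CUBIC),cv2.COLOR_RGB2BGR))
T=R.from_euler('xyz',s['eef_rot']).as_matrix(); print(s['ee_pos'],s['opening'],s['ft_force'],T.T@(np.array([.4905,.3025,.205])-s['ee_pos']))
E
```

```text
[0.4976124  0.01565169 0.20533056] 0.24751301133923645 [ 0.02781225  0.43613743 -3.10391992] [0.11741035 0.26181551 0.00031169]
```

View pics/s2.png

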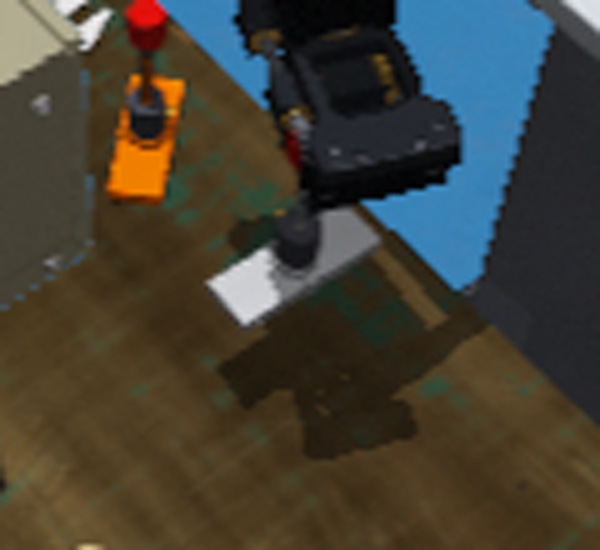

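The gauge hangs level from the gripper, its foot at side crop (295,265). Next I'll move it toward the block.

Emit:
jog_arm(
  commands=[
    {"linear": [0.08,0.18,0],"rot": [0,0,0],"grip": 0},
    {"linear": [0.22,0.5,0],"rot": [0,0,0],"grip": 0},
    {"linear": [0.4,0.9,0],"rot": [0,0,0],"grip": 0},
  ],
)

```text
time_s: 4.95
ee_pos: [0.495, 0.1143, 0.2032]
eef_rot: [-3.14, -0.002, 2.743]
ft_force: [1.1, 0.2, -2.1]
opening: 0.246
```

Emit:
jog_arm(
  commands=[
    {"linear": [0.18,0.4,0],"rot": [0,0,0],"grip": 0},
    {"linear": [0.28,0.65,0],"rot": [0,0,0],"grip": 0},
    {"linear": [0.35,0.8,0],"rot": [0,0,0],"grip": 0},
    {"linear": [0.35,0.8,0],"rot": [0,0,0],"grip": 0},
    {"linear": [0.35,0.8,0],"rot": [0,0,0],"grip": 0},
    {"linear": [0.35,0.8,0],"rot": [0,0,0],"grip": 0},
  ],
)

```text
time_s: 5.55
ee_pos: [0.494, 0.2006, 0.204]
eef_rot: [-3.141, -0.001, 2.744]
ft_force: [-0.0, -0.4, -2.3]
opening: 0.241
```

```bash
python3 - <<'E'
from h import *
import json
s=env.sense(); im=optics.grab_frame("wrist")
json.dump({k:list(s[k]) for k in('ee_pos','eef_rot')},open("w2.json","w"))
cv2.imwrite("pics/w2.png",cv2.cvtColor(im,cv2.COLOR_RGB2BGR)); print(s['ee_pos'],s['eef_rot'])
c=cam("wrist",s); print(proj(c,(.4905,.3025,.06)))
E
```

```text
[0.49402422 0.20055122 0.20400732] [-3.14076012e+00 -9.78272801e-04  2.74413024e+00]
[354.95135626 134.55959871]
```

View pics/w2.png

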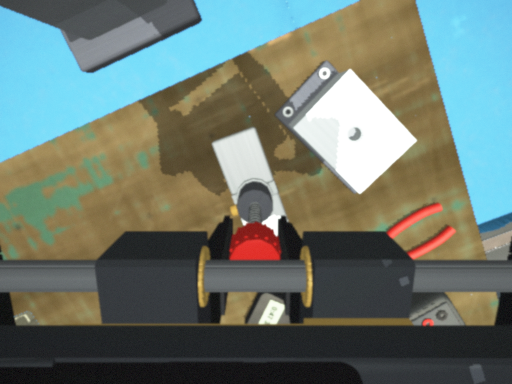

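```bash
python3 - <<'E'
from h import *
im=cv2.imread("pics/w2.png")
a=cv2.resize(im[60:200,280:420],None,fx=4,fy=4,interpolation=cv2.INTER_CUBIC)
b=cv2.resize(im[120:270,200:300],None,fx=4,fy=4,interpolation=cv2.INTER_CUBIC)[:560]
cv2.imwrite("pics/w2c.png",a);cv2.imwrite("pics/w2d.png",b)
E
```

```text
(no output)
```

View pics/w2c.png

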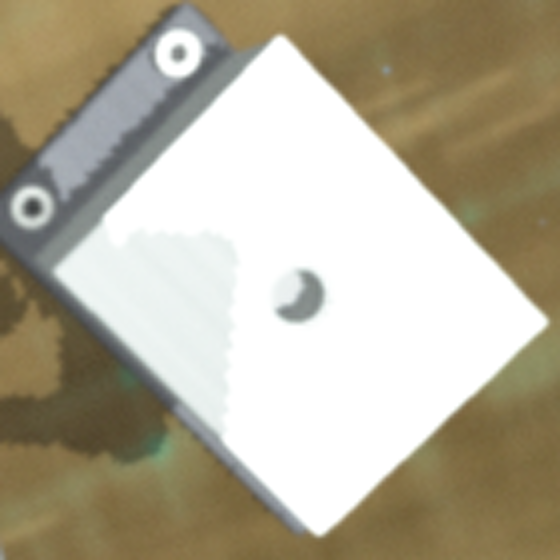

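View pics/w2d.png

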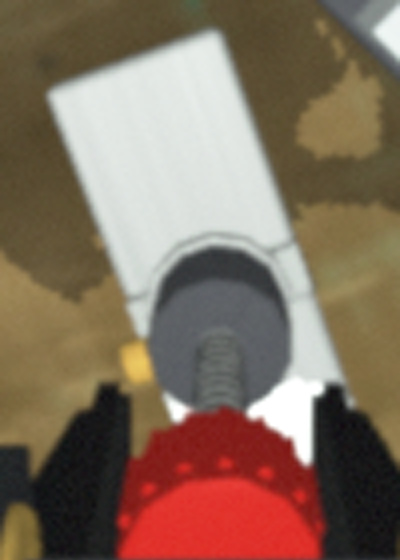

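```bash
python3 - <<'E'
from h import *
import json
s=json.load(open("w2.json")); c=cam("wrist",s)
A=lambda p:((np.array(p)+.5)/4-.5+np.array((280,60)))
B=lambda p:((np.array(p)+.5)/4-.5+np.array((200,120)))
f=np.array([onplane(c,A(p),.06) for p in((282,35),(548,322),(320,535),(53,270))]); print(f,f.mean(0)); v=f[1]-f[0]+f[2]-f[3]; print("yaw",np.degrees(np.arctan2(v[1],v[0])))
print("bore",onplane(c,A((299,296)),.06))
z=s['ee_pos'][2]-.104
k=onplane(c,B((220.5,338)),z+.048); g=[onplane(c,B(p),z+.012) for p in((48,93),(215,28))]
print("col",k,"end mid",sum(g)/2)
v=g[1]-g[0]; print("gauge yaw from end",np.degrees(np.arctan2(v[1],v[0])))
E
```

```text
[[0.43442586 0.31693191 0.06      ]
 [0.51721146 0.35314183 0.06      ]
 [0.54511674 0.28881863 0.06      ]
 [0.46229354 0.25253008 0.06      ]] [0.4897619  0.30285561 0.06      ]
yaw 23.64233515612114
bore [0.4894917  0.30228465 0.06      ]
col [0.49205173 0.20240802 0.14800732] end mid [0.44447854 0.20383897 0.11200732]
gauge yaw from end 88.23970364467388
```

Emit:
jog_arm(
  commands=[
    {"linear": [0.1,0.2,0],"rot": [0,0,-0.01],"grip": 0},
    {"linear": [0.22,0.5,0],"rot": [0,0,-0.03],"grip": 0},
    {"linear": [0.34,0.75,0],"rot": [0,0,-0.05],"grip": 0},
    {"linear": [0.426,0.922,0],"rot": [0,0,-0.0733],"grip": 0},
    {"linear": [0.426,0.922,0.15],"rot": [0,0,-0.0733],"grip": 0},
    {"linear": [0.426,0.922,0.25],"rot": [0,0,-0.0733],"grip": 0},
    {"linear": [0.426,0.922,0.32],"rot": [0,0,-0.0733],"grip": 0},
    {"linear": [0.426,0.922,0.32],"rot": [0,0,-0.0733],"grip": 0},
  ],
)

```text
time_s: 6.4
ee_pos: [0.4904, 0.302, 0.1717]
eef_rot: [-3.141, -0.002, -3.079]
ft_force: [0.3, 0.2, -2.1]
opening: 0.249
```

```bash
cat > snap.py <<'E'
from h import *
import json,sys
n=sys.argv[1]
s=env.sense(); print(s['time_s'],s['ee_pos'],s['eef_rot'],s['ft_force'])
json.dump({k:list(s[k]) for k in('ee_pos','eef_rot')},open(n+".json","w"))
for k in ("wrist","scene","side"):
    im=cv2.cvtColor(optics.grab_frame(k),cv2.COLOR_RGB2BGR); cv2.imwrite(f"pics/{n}_{k}.png",im)
w=cv2.imread(f"pics/{n}_wrist.png"); 
cv2.imwrite(f"pics/{n}_wc.png",cv2.resize(w[60:260,150:360],None,fx=3,fy=3,interpolation=cv2.INTER_CUBIC))
a=cv2.imread(f"pics/{n}_scene.png")[90:190,120:220]; b=cv2.imread(f"pics/{n}_side.png")[200:310,310:420]
cv2.imwrite(f"pics/{n}_sc.png",cv2.resize(a,None,fx=5.5,fy=5.5,interpolation=cv2.INTER_CUBIC))
cv2.imwrite(f"pics/{n}_dc.png",cv2.resize(b,None,fx=5,fy=5,interpolation=cv2.INTER_CUBIC))
E
python3 snap.py w3
```

```text
6.4 [0.49041125 0.30199263 0.17171801] [-3.14095170e+00 -1.66671190e-03 -3.07925831e+00] [ 0.34869973  0.23907565 -2.14250035]
```

View pics/w3_wc.png

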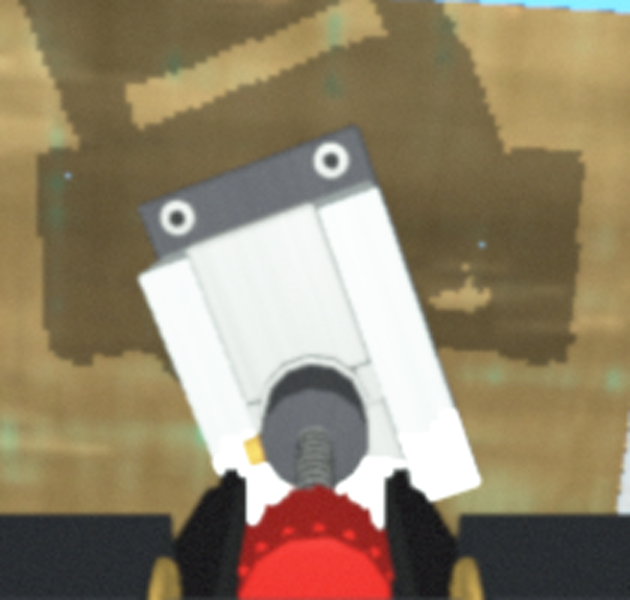

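View pics/w3_sc.png

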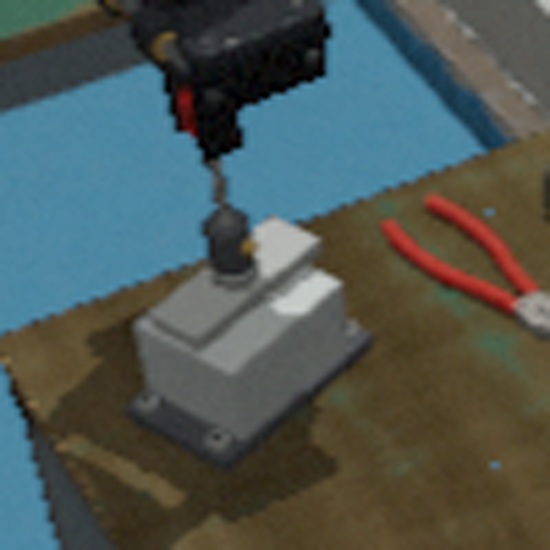

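View pics/w3_dc.png

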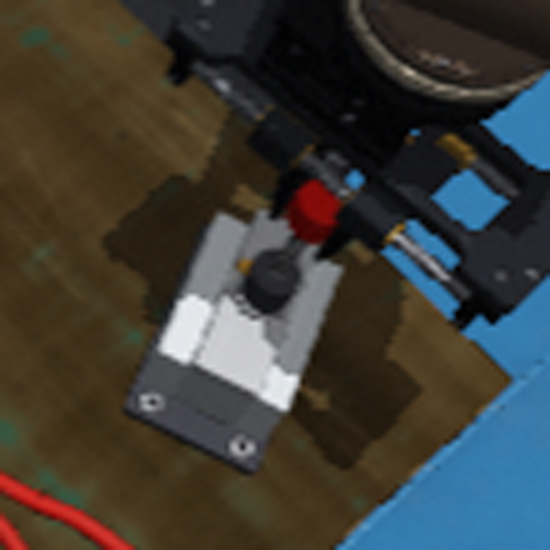

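```bash
cat > m3.py <<'E'
from h import *
import json,sys
s=json.load(open("w3.json")); c=cam("wrist",s)
A=lambda p:((np.array(p)+.5)/3-.5+np.array((150,60)))
z=s['ee_pos'][2]-.104
b=[onplane(c,A(p),.06)[:2] for p in((138,274),(377,187),(480,483))]
g=[onplane(c,A(p),z+.012)[:2] for p in((187,255),(317,203))]
ey=(b[0]-b[1]);ey/=np.linalg.norm(ey); ex=np.array([ey[1],-ey[0]])
bo=b[1]+ex*.045+ey*.035; print("block",b,np.linalg.norm(b[0]-b[1]),np.linalg.norm(b[2]-b[1]),"bore",bo,(b[0]+b[2])/2)
fy=g[0]-g[1]; print("foot w",np.linalg.norm(fy)); fy/=np.linalg.norm(fy); fx=np.array([fy[1],-fy[0]])
if fx@ex<0: print('flip')
fo=(g[0]+g[1])/2+fx*.05
print("foot",fo,"yaws",np.degrees([np.arctan2(ex[1],ex[0]),np.arctan2(fx[1],fx[0])]))
k=onplane(c,A((316,430)),z+.048); print("col",k)
print("diff bore-foot",bo-fo,(b[0]+b[2])/2-fo)
E
python3 m3.py
```

```text
block [array([0.46204233, 0.25246425]), array([0.43429264, 0.31665937]), array([0.51688937, 0.35322218])] 0.06993610342676627 0.09032751298689268 bore [0.40687417 0.26667709] [0.48946585 0.30284322]
foot w 0.035803691718644594
foot [0.40063713 0.26312768] yaws [-156.62256726 -154.86742464]
col [0.48746978 0.3033927  0.11571801]
diff bore-foot [0.00623703 0.00354941] [0.08882872 0.03971553]
```

```bash
python3 - <<'E'
from h import *
import json
s=json.load(open("w3.json"));cs,cd,cw=cam("scene"),cam("side"),cam("wrist",s)
z=s['ee_pos'][2]-.104
A=lambda p:((np.array(p)+.5)/3-.5+np.array((150,60)))
S=lambda p:((np.array(p)+.5)/5.5-.5+np.array((120,90))); D=lambda p:((np.array(p)+.5)/5-.5+np.array((310,200)))
print("wrist col",onplane(cw,A((316,442)),z+.048))
l=onplane(cs,S((152,318)),z+.012);r=onplane(cs,S((320,240)),z+.012);print("scene foot ctr",(l+r)/2,l,r)
print("scene col top", onplane(cs,S((228,218)),z+.048), "side col top",onplane(cd,D((275,272)),z+.048))
g=[onplane(cd,D(p),z+.012) for p in((193,365),(270,393))]; m=(g[0]+g[1])/2; y=np.radians(23.6); print("side foot", m-.05*np.array([np.cos(y),np.sin(y),0]),np.linalg.norm(g[0]-g[1]))
# overlay check
for tx,ty in((.4895,.303),):
  pass
E
```

```text
wrist col [0.49035554 0.30357549 0.11571801]
scene foot ctr [0.49234506 0.30017407 0.07971801] [0.44026817 0.29481492 0.07971801] [0.54442195 0.30553323 0.07971801]
scene col top [0.49539091 0.30741162 0.11571801] side col top [0.49180338 0.30261034 0.11571801]
side foot [0.48857151 0.30454658 0.07971801] 0.03994259877614216
```

Emit:
jog_arm(
  commands=[
    {"linear": [0.01,-0.007,0.02],"rot": [0,0,0],"grip": 0},
    {"linear": [0.01,-0.007,0.04],"rot": [0,0,0],"grip": 0},
    {"linear": [0.01,-0.007,0.055],"rot": [0,0,0],"grip": 0},
    {"linear": [0.01,-0.007,0.06],"rot": [0,0,0],"grip": 0},
    {"linear": [0.01,-0.007,0.06],"rot": [0,0,0],"grip": 0},
    {"linear": [0.01,-0.007,0.06],"rot": [0,0,0],"grip": 0},
  ],
)

```text
time_s: 7.15
ee_pos: [0.4896, 0.3022, 0.1667]
eef_rot: [3.141, 0.0, -3.078]
ft_force: [0.2, -0.1, -2.4]
opening: 0.246
```

Emit:
jog_arm(
  commands=[
    {"linear": [0,0,0.005],"rot": [0,0,0],"grip": 0},
    {"linear": [0,0,0.005],"rot": [0,0,0],"grip": 0},
  ],
)

```text
time_s: 7.35
ee_pos: [0.4896, 0.3021, 0.1661]
eef_rot: [3.142, 0.0, -3.078]
ft_force: [-0.1, -0.5, -2.6]
opening: 0.244
```

Emit:
jog_arm(
  commands=[
    {"linear": [0,0,0.005],"rot": [0,0,0],"grip": 0},
    {"linear": [0,0,0.005],"rot": [0,0,0],"grip": 0},
  ],
)

```text
time_s: 7.55
ee_pos: [0.4896, 0.3021, 0.1656]
eef_rot: [3.142, -0.0, -3.078]
ft_force: [0.0, 0.4, -2.7]
opening: 0.243
```

```bash
python3 - <<'E'
from h import *
import json
s=env.sense(); w=cv2.cvtColor(optics.grab_frame("wrist"),cv2.COLOR_RGB2BGR)
cv2.imwrite("pics/w4.png",w)
json.dump({k:list(s[k]) for k in('ee_pos','eef_rot')},open("w4.json","w"))
cv2.imwrite("pics/w4c.png",cv2.resize(w[90:240,180:330],None,fx=4,fy=4,interpolation=cv2.INTER_CUBIC))
E
```

```text
(no output)
```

View pics/w4c.png

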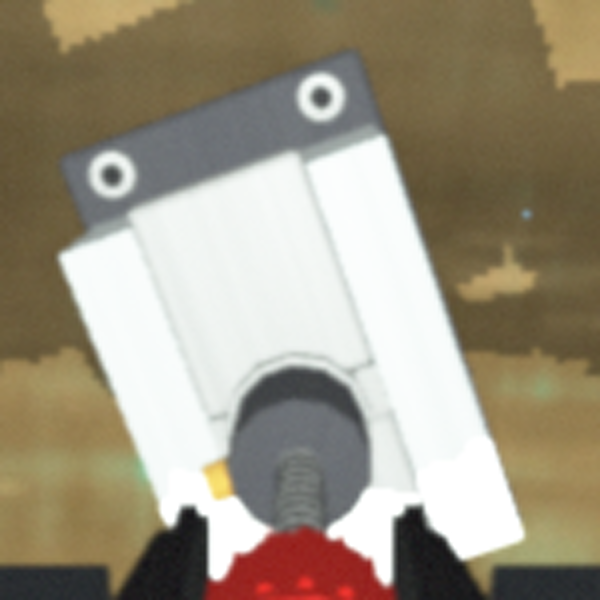

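```bash
python3 - <<'E'
from h import *
import json
s=json.load(open("w4.json")); c=cam("wrist",s)
A=lambda p:((np.array(p)+.5)/4-.5+np.array((180,90)))
z=.061; P=lambda p,z:onplane(c,A(p),z)[:2]
b=[P(p,.06) for p in((58,257),(385,132),(524,537))]
g=[P(p,z+.012) for p in((131,214),(300,151))]
bo=(b[0]+b[2])/2; v=b[2]-b[1]; print("block",np.linalg.norm(v),np.linalg.norm(b[0]-b[1]),"bore",bo,"yaw",np.degrees(np.arctan2(v[1],v[0])))
for y in (23.0,24.0,25.0):
  y=np.radians(y); print("foot",(g[0]+g[1])/2+.05*np.array([np.cos(y),np.sin(y)]))
w=g[1]-g[0]; print(np.linalg.norm(w),np.degrees(np.arctan2(w[1],w[0]))-90)
print("col",P((299,461),z+.048)," vs tcp",s['ee_pos'])
E
```

```text
block 0.09083671623522831 0.07071573278928443 bore [0.48992838 0.30294805] yaw 23.73331485484574
foot [0.49072262 0.30386902]
foot [0.49037465 0.3046693 ]
foot [0.49001277 0.30546338]
0.034632752356958 23.871434182671138
col [0.48825398 0.30323318]  vs tcp [0.4895524207754988, 0.30212556231007465, 0.16558919228642252]
```

Emit:
jog_arm(
  commands=[
    {"linear": [0,-0.007,0],"rot": [0,0,0],"grip": 0},
    {"linear": [0,-0.007,0.005],"rot": [0,0,0],"grip": 0},
    {"linear": [0,-0.007,0.005],"rot": [0,0,0],"grip": 0},
  ],
)

```text
time_s: 7.9
ee_pos: [0.4896, 0.3014, 0.1651]
eef_rot: [3.142, -0.0, -3.078]
ft_force: [-0.7, -0.4, -2.5]
opening: 0.249
```

Emit:
jog_arm(
  commands=[
    {"linear": [0,0,0.005],"rot": [0,0,0],"grip": 0},
    {"linear": [0,0,0.005],"rot": [0,0,0],"grip": 0},
  ],
)

```text
time_s: 8.1
ee_pos: [0.4896, 0.3014, 0.1647]
eef_rot: [3.142, 0.0, -3.078]
ft_force: [-0.1, 0.8, -2.6]
opening: 0.245
```

Emit:
jog_arm(
  commands=[
    {"linear": [0,0,0.005],"rot": [0,0,0],"grip": 0},
    {"linear": [0,0,0.005],"rot": [0,0,0],"grip": 0},
  ],
)

```text
time_s: 8.3
ee_pos: [0.4898, 0.3014, 0.1644]
eef_rot: [3.141, 0.001, -3.078]
ft_force: [-0.6, -0.5, 1.3]
opening: 0.245
```

Emit:
jog_arm(
  commands=[
    {"linear": [0,0,0.003],"rot": [0,0,0],"grip": 0},
    {"linear": [0,0,0.003],"rot": [0,0,0],"grip": 0.3},
    {"linear": [0,0,0.003],"rot": [0,0,0],"grip": 0.5},
    {"linear": [0,0,0.003],"rot": [0,0,0],"grip": 0.6},
    {"linear": [0,0,0.003],"rot": [0,0,0],"grip": 0.6},
    {"linear": [0,0,0.003],"rot": [0,0,0],"grip": 0.6},
  ],
)

```text
time_s: 8.9
ee_pos: [0.4896, 0.3014, 0.1638]
eef_rot: [3.142, 0.0, -3.078]
ft_force: [0.3, -0.1, 0.1]
opening: 0.569
```

Emit:
jog_arm(
  commands=[
    {"linear": [0,0,-0.15],"rot": [0,0,0],"grip": 0.6},
    {"linear": [0,0,-0.4],"rot": [0,0,0],"grip": 0.6},
    {"linear": [0,0,-0.7],"rot": [0,0,0],"grip": 0.6},
    {"linear": [0,0,-0.7],"rot": [0,0,0],"grip": 0.6},
  ],
)

```text
time_s: 9.3
ee_pos: [0.4908, 0.302, 0.2374]
eef_rot: [3.139, 0.005, -3.078]
ft_force: [-0.1, -0.3, -0.4]
opening: 0.603
```

```bash
python3 snap.py w5
```

```text
9.3 [0.49081158 0.30200596 0.23738898] [ 3.13938741  0.00546684 -3.0777327 ] [-0.10169182 -0.34951956 -0.44343512]
```

View pics/w5_wc.png

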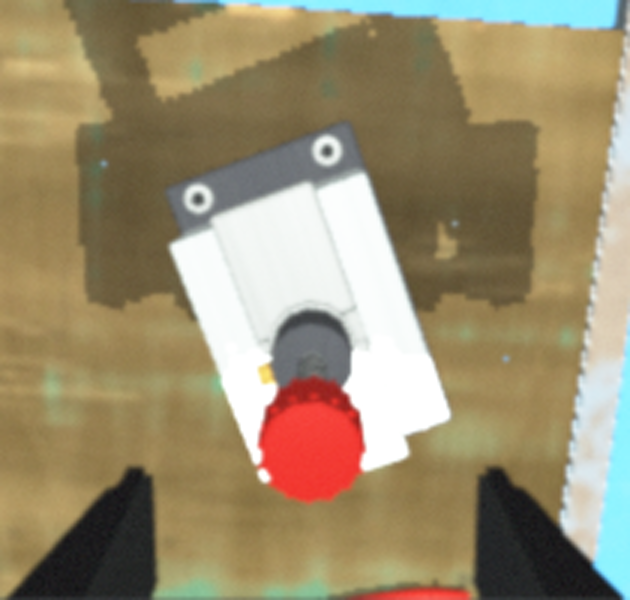

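View pics/w5_dc.png

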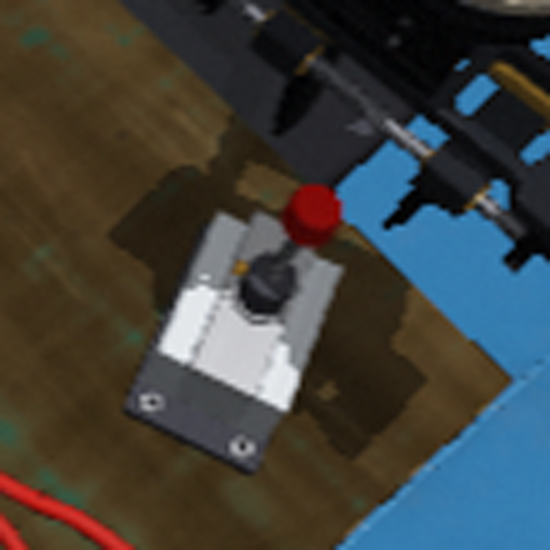

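View pics/w5_sc.png

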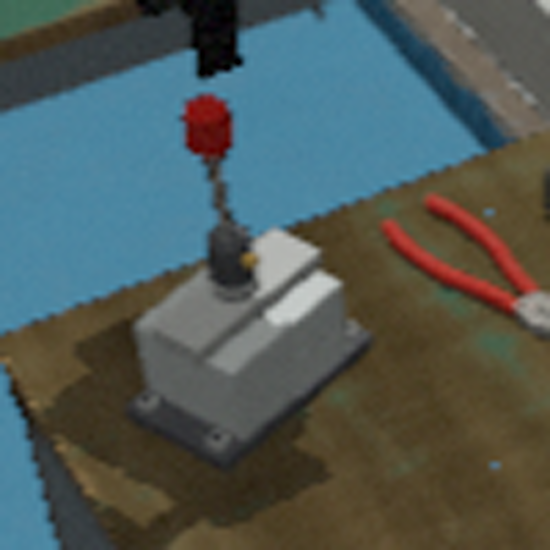

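```bash
python3 - <<'E'
from h import *
import json
s=json.load(open("w5.json")); c=cam("wrist",s)
A=lambda p:((np.array(p)+.5)/3-.5+np.array((150,60)))
P=lambda p,z:onplane(c,A(p),z)[:2]
b=[P(p,.06) for p in((170,243),(362,172),(451,415))]
g=[P(p,.072) for p in((213,217),(311,182))]
bo=(b[0]+b[2])/2; v=b[2]-b[1]; print("block",np.linalg.norm(v),np.linalg.norm(b[0]-b[1]),"bore",bo,"yaw",np.degrees(np.arctan2(v[1],v[0])))
w=g[1]-g[0]; print(np.linalg.norm(w),np.degrees(np.arctan2(w[1],w[0]))-90)
y=np.radians(23.7); print("foot",(g[0]+g[1])/2+.05*np.array([np.cos(y),np.sin(y)]))
print("far corner based",(g[0]+P((409,452),.072))/2)
print("knob",P((311,451),.194),"col",P((312,357),.108)," tcp",s['ee_pos'])
E
```

```text
block 0.09022140752950718 0.06889554010620823 bore [0.48913414 0.3032843 ] yaw 24.797304498301802
0.03374377179030971 22.99682865462522
foot [0.49045316 0.30371075]
far corner based [0.48916782 0.30337796]
knob [0.48931203 0.30250927] col [0.48761193 0.30262897]  tcp [0.49081157682282994, 0.30200595823970605, 0.2373889829704573]
```

Emit:
jog_arm(
  commands=[
    {"linear": [0,0,0],"rot": [0,0,0],"grip": 0},
    {"linear": [0,0,0],"rot": [0,0,0],"grip": 0},
    {"linear": [0,0,0],"rot": [0,0,0],"grip": 0},
    {"linear": [0,0,0],"rot": [0,0,0],"grip": 0},
    {"linear": [0,0,0],"rot": [0,0,0],"grip": 0},
    {"linear": [0,0,0],"rot": [0,0,0],"grip": 0},
    {"linear": [0,0,0],"rot": [0,0,0],"grip": 0},
    {"linear": [0,0,0],"rot": [0,0,0],"grip": 0},
  ],
)

```text
time_s: 10.25
ee_pos: [0.4896, 0.3014, 0.2339]
eef_rot: [3.141, 0.0, -3.078]
ft_force: [-0.3, 0.5, -0.7]
opening: 0.016
```

Emit:
jog_arm(
  commands=[
    {"linear": [0,0,0],"rot": [0,0,0],"grip": 0},
    {"linear": [0,0,0.15],"rot": [0,0,0],"grip": 0},
    {"linear": [0,0,0.28],"rot": [0,0,0],"grip": 0},
    {"linear": [0,0,0.34],"rot": [0,0,0],"grip": 0},
    {"linear": [0,0,0.36],"rot": [0,0,0],"grip": 0},
    {"linear": [0,0,0.36],"rot": [0,0,0],"grip": 0},
  ],
)

```text
time_s: 10.85
ee_pos: [0.4897, 0.3014, 0.1977]
eef_rot: [-3.142, -0.0, -3.078]
ft_force: [0.1, 0.1, 0.6]
opening: 0.005
```

Emit:
jog_arm(
  commands=[
    {"linear": [0,0,0.015],"rot": [0,0,0],"grip": 0},
    {"linear": [0,0,0.03],"rot": [0,0,0],"grip": 0},
    {"linear": [0,0,0.045],"rot": [0,0,0],"grip": 0},
    {"linear": [0,0,0.06],"rot": [0,0,0],"grip": 0},
    {"linear": [0,0,0.075],"rot": [0,0,0],"grip": 0},
    {"linear": [0,0,0.09],"rot": [0,0,0],"grip": 0},
  ],
)

```text
time_s: 11.45
ee_pos: [0.4897, 0.3014, 0.1889]
eef_rot: [3.141, 0.0, -3.078]
ft_force: [-0.6, 0.2, 1.0]
opening: 0.006
```

Emit:
jog_arm(
  commands=[
    {"linear": [0,0,0.015],"rot": [0,0,0],"grip": 0},
    {"linear": [0,0,0.03],"rot": [0,0,0],"grip": 0},
    {"linear": [0,0,0.045],"rot": [0,0,0],"grip": 0},
  ],
)

```text
time_s: 11.75
ee_pos: [0.4897, 0.3015, 0.1843]
eef_rot: [3.141, 0.0, -3.078]
ft_force: [0.6, -0.1, 2.2]
opening: 0.009
```

Emit:
jog_arm(
  commands=[
    {"linear": [0,0,0.01],"rot": [0,0,0],"grip": 0},
    {"linear": [0,0,0.015],"rot": [0,0,0],"grip": 0},
  ],
)

```text
time_s: 11.95
ee_pos: [0.4897, 0.3014, 0.1827]
eef_rot: [3.142, 0.0, -3.078]
ft_force: [0.4, -0.3, 2.4]
opening: 0.004
```

Emit:
jog_arm(
  commands=[
    {"linear": [0,0,0.01],"rot": [0,0,0],"grip": 0},
    {"linear": [0,0,0.02],"rot": [0,0,0],"grip": 0},
  ],
)

```text
time_s: 12.15
ee_pos: [0.4897, 0.3014, 0.1808]
eef_rot: [3.141, 0.0, -3.078]
ft_force: [1.3, -0.0, 2.9]
opening: 0.003
```

Emit:
jog_arm(
  commands=[
    {"linear": [0,0,0.01],"rot": [0,0,0],"grip": 0},
    {"linear": [0,0,0.02],"rot": [0,0,0],"grip": 0},
  ],
)

```text
time_s: 12.35
ee_pos: [0.4897, 0.3014, 0.1788]
eef_rot: [3.141, 0.0, -3.078]
ft_force: [0.5, -0.1, 2.5]
opening: 0.006
```

Emit:
jog_arm(
  commands=[
    {"linear": [0,0,0.01],"rot": [0,0,0],"grip": 0},
    {"linear": [0,0,0.02],"rot": [0,0,0],"grip": 0},
  ],
)

```text
time_s: 12.55
ee_pos: [0.4896, 0.3014, 0.1768]
eef_rot: [3.142, 0.0, -3.078]
ft_force: [0.6, 0.6, 1.8]
opening: 0.003
```

Emit:
jog_arm(
  commands=[
    {"linear": [0,0,0.01],"rot": [0,0,0],"grip": 0},
    {"linear": [0,0,0.02],"rot": [0,0,0],"grip": 0},
  ],
)

```text
time_s: 12.75
ee_pos: [0.4897, 0.3014, 0.1748]
eef_rot: [3.141, 0.0, -3.078]
ft_force: [0.2, -0.4, 2.1]
opening: 0.003
```

Emit:
jog_arm(
  commands=[
    {"linear": [0,0,0.01],"rot": [0,0,0],"grip": 0},
    {"linear": [0,0,0.02],"rot": [0,0,0],"grip": 0},
  ],
)

```text
time_s: 12.95
ee_pos: [0.4897, 0.3015, 0.173]
eef_rot: [3.141, 0.0, -3.078]
ft_force: [-0.3, -1.0, 7.2]
opening: 0.003
```

Emit:
jog_arm(
  commands=[
    {"linear": [0,0,0.005],"rot": [0,0,0],"grip": 0},
    {"linear": [0,0,0.005],"rot": [0,0,0],"grip": 0},
  ],
)

```text
time_s: 13.15
ee_pos: [0.4897, 0.3015, 0.1727]
eef_rot: [3.141, 0.001, -3.078]
ft_force: [0.5, -0.1, 7.0]
opening: 0.002
```

Emit:
jog_arm(
  commands=[
    {"linear": [0,0,0.005],"rot": [0,0,0],"grip": 0},
    {"linear": [0,0,0.005],"rot": [0,0,0],"grip": 0},
    {"linear": [0,0,0.005],"rot": [0,0,0],"grip": 0},
  ],
)

```text
time_s: 13.45
ee_pos: [0.4898, 0.3015, 0.1723]
eef_rot: [3.141, 0.001, -3.078]
ft_force: [-0.8, 0.1, 8.4]
opening: 0.002
```

Force follows the knob spring (about 2.5 N/mm), well above the 2.5 N sliding friction, so the rod has bottomed. I'll retreat now and check.

Emit:
jog_arm(
  commands=[
    {"linear": [0,0,-0.02],"rot": [0,0,0],"grip": 0},
    {"linear": [0,0,-0.05],"rot": [0,0,0],"grip": 0},
    {"linear": [0,0,-0.1],"rot": [0,0,0],"grip": 0},
    {"linear": [0,0,-0.4],"rot": [0,0,0],"grip": 0},
    {"linear": [0,0,-0.7],"rot": [0,0,0],"grip": 0},
    {"linear": [0,0,-0.7],"rot": [0,0,0],"grip": 0},
    {"linear": [0,0,-0.7],"rot": [0,0,0],"grip": 0},
  ],
)

```text
time_s: 14.15
ee_pos: [0.4895, 0.3013, 0.242]
eef_rot: [3.141, 0.001, -3.078]
ft_force: [-0.0, -0.8, -0.9]
opening: 0.004
```

```bash
python3 snap.py w6
```

```text
14.15 [0.48948132 0.3013434  0.24201971] [ 3.14133606e+00  5.34298923e-04 -3.07779077e+00] [-0.03640165 -0.84418546 -0.87600994]
```

View pics/w6_wc.png

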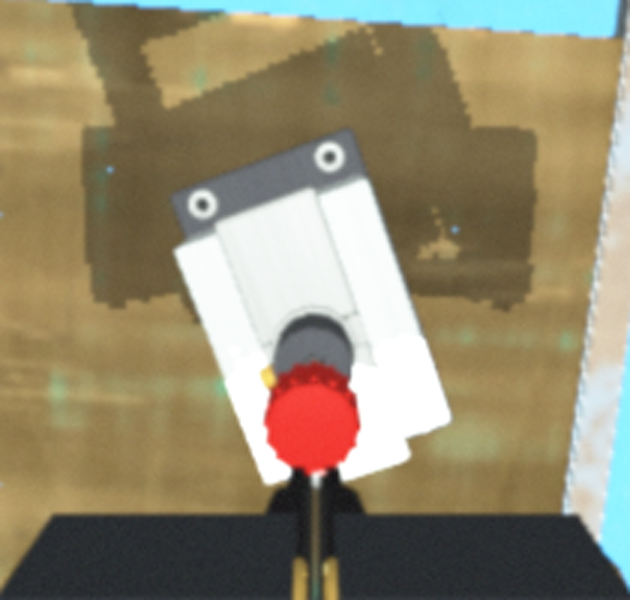

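View pics/w6_sc.png

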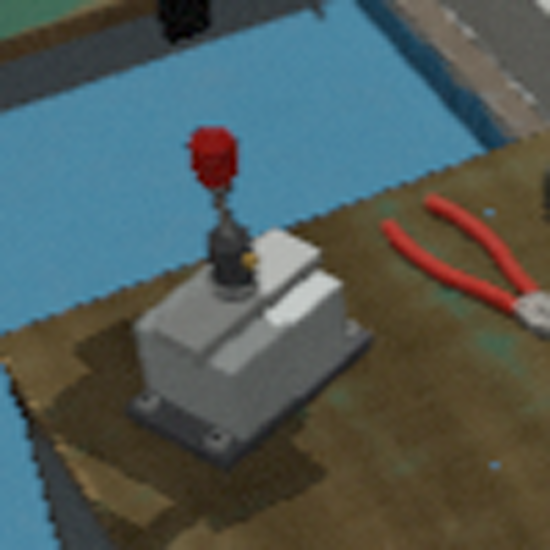

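View pics/w6_dc.png

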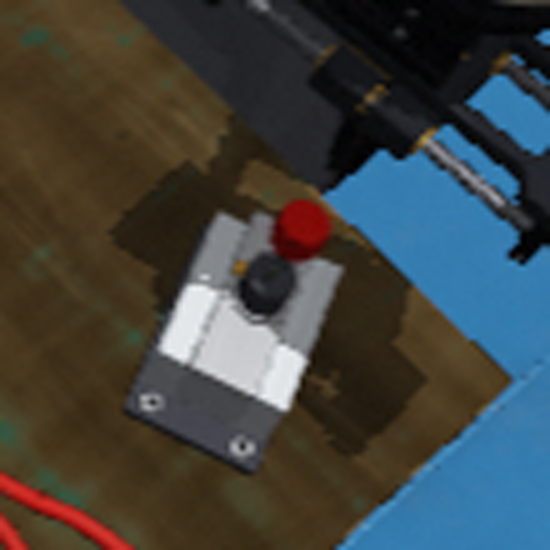

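The gauge stands flat on the block with the foot where I placed it. The knob is lower: scene crop (212,140), was (207,112). The gripper is clear and the nippers are undisturbed. Handing in.

```bash
python3 -c "
from bench import env
print(env.finish_job())"
```

```text
the job is handed in; nothing more can be done
None
```

The gauge is standing on the test block with its rod on the bottom of the bore, and I handed the job in at about 14.3 s. I lifted the steel-foot gauge by its knob, set it on the block over the bore and let go. Then I pushed the knob down with shut fingers in 1–2 mm steps.

- **Bottoming:** the force stayed at about 2–3 N while the rod slid, then rose to 7 N and 8.4 N along the knob spring. 8.4 N was the highest reading, so with the gauge's own weight the press on the block was about 11 N, under the 20 N limit. The depth works out at roughly 19 mm.
- **Last checks:** after I backed off, the pictures showed the foot flat on the block, the knob lowered and the gripper clear. The nippers and the other things I could see in the pictures had not visibly moved, but I did not measure the bystanders one by one.
- **Disagreement:** the camera estimates of the rod's offset from the bore differed by 1–2 mm. The scene and side views were noisier, up to about 6 mm on one point, so I went by the wrist camera. The rod went freely into the bore, which fits a good alignment.

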